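# Load the soil dishes into the sprung dispenser for weighing

## Task

Gather the four soil dishes that have a coloured dot on the lid into the spring-loaded dish dispenser, so that tomorrow they come off the top for weighing in the order green, blue, red, yellow: yellow goes in first, then red, then blue, and green last, on top. Set each dish down flat and gently between the wire guides and let the platform carry it down, do not drop it; the two dishes without a dot are still being searched, leave them where they are.

Things in the scene. Friction and masses are not known exactly. Their poses are not given: they have to be found in the camera images.
- dish_yellow: round clear-glass soil sample dish with a flat clear lid, 60 mm across, 15 mm high with the lid, about 80 g, dark brown soil inside; a yellow sticker dot 26 mm across with a white edge on the middle of the lid. Origin: centre of the underside, z up
- dish_red: round clear-glass soil sample dish with a flat clear lid, 60 mm across, 15 mm high with the lid, about 80 g, dark brown soil inside; a red sticker dot 26 mm across with a white edge on the middle of the lid. Origin: centre of the underside, z up
- dish_blue: round clear-glass soil sample dish with a flat clear lid, 60 mm across, 15 mm high with the lid, about 80 g, dark brown soil inside; a blue sticker dot 26 mm across with a white edge on the middle of the lid. Origin: centre of the underside, z up
- dish_green: round clear-glass soil sample dish with a flat clear lid, 60 mm across, 15 mm high with the lid, about 80 g, dark brown soil inside; a green sticker dot 26 mm across with a white edge on the middle of the lid. Origin: centre of the underside, z up
- dish_plain_a: look-alike: round clear-glass soil sample dish with a flat clear lid, 60 mm across, 15 mm high with the lid, about 80 g, dark brown soil inside, but no sticker dot on the lid. It stays where it is. Origin: centre of the underside, z up
- dish_plain_b: look-alike: round clear-glass soil sample dish with a flat clear lid, 60 mm across, 15 mm high with the lid, about 80 g, dark brown soil inside, but no sticker dot on the lid. It stays where it is. Origin: centre of the underside, z up
- dispenser: spring-loaded dish dispenser, fixed: round steel can, 76 mm outside, 70 mm inside diameter, rim 64 mm above the table, dark clamp band, black foot 90 mm across; steel wire hoops on its own +x and -x sides guide the dishes, its +y and -y sides are open (gap 53 mm wide): fingers that close along its y axis pass between the wires. Origin: centre of the foot's underside, z up along the can's axis
- guide_mouth (a point): centre of the mouth between the tops of the two wire hoops, on the can's axis, 96 mm above the table. The four upright wires (5 mm thick) stand at x = +-29, y = +-20.5 mm of the dispenser's frame, leave a dish 3 mm of play, and flare outward above 83 mm; nothing is higher than 99 mm
- platform (a joint): how far the sprung platform in the dispenser has sunk, m: 0 empty, at most 0.058. Soft spring (60 N/m): each dish sinks the stack by about 13 mm once let go; the hand feels next to no resistance on touching it
- platform_top (a point): centre of the platform's top face (black disc 65 mm across), 72 mm above the table when empty; moves down with it. Every dish is set down at nearly the same height: underside of the first at 72 mm above the table, of the next ones at about 75, 77 and 79 mm

How it is judged:
By the outcome, as a careful person would: the job done as asked, in the order asked, and still so for the second after the job is handed in, with the robot touching nothing.
It also fails if it takes over 104 s, if anything falls off the work surface, if the arm or the gripper's body presses on something with over 40 N, if the wrist force passes 120 N, or if a joint passes its speed limit or range.

## Robot

A 6-joint arm with a two-finger parallel gripper is mounted at the origin on a cart in front of the work surface, level with it; the furniture and walls round the work are solid. World frame = base frame: x ahead of the robot, y to its left, z up, the work surface at z = 0. Lengths are in m, angles in degrees, forces in N, time in s.
With the tool pointing down it reaches from about 0.35 to 0.8 m from the base axis. Payload 7.3 kg.
Tool frame: the origin (TCP) lies midway between the tips of the shut fingers; the grasp point (between the pads) lies bot.grip_point_offset behind it (bot.grip_point_offset is the distance from the TCP to the grasp point, in m); z points along the fingers, y is the line along which they close (so a half turn about z gives the same grasp; the last joint's range is limited). The gripper opens to 85 mm and grips with 20 to 120 N. Pads are 22 mm wide; open, the fingers measure 114 mm over their backs; the gripper's body (76 mm by 85 mm) begins 54 mm behind the grasp point. The pads swing forward as they close: fully open they stand 13 mm farther back than shut.
Start: joints at [-8.365, 19.595, 87.324, -0, 73.075, -8.365], TCP at [0.525, 0, 0.231] pointing down, gripper open.
Joint ranges: [-145.02, 145.02], [-44.19, 115.74], [2.07, 154.8], [-57.11, 237.11], [16.16, 152.29], [-177.93, 177.93]. Speed limits (degrees/s): [147.25, 147.25, 180, 180, 180, 180].

## Interface

Orientations are given as a 3x3 rotation matrix whose columns are the frame's x, y, z axes.
In Python, from rig import bot, viewer gives the robot as it stands.
- The arm moves only by the shell command python3 -m inch 'ROWS' [FORCE]. ROWS is JSON, a list of rows, each a list of 5 numbers: the shift along the tool's x, y, z in cm, then the turn about the tool's z in rad, then the opening, from 0 (shut) to 1 (fully open). A call has 1 to 20 rows; each row shifts and turns the commanded pose from where the row before left it, along the tool's axes as they then stand; what a row does not reach is not made up. A row lasts 1/10 s, in which the tool goes at most 50 mm and 8.59 degrees, less where a joint would pass 70% of its speed; a pose out of reach is approached as far as the arm can. A call is refused whole if a number of a shift passes 5 or a number of a turn 0.15, either way. A call with a gripper value outside its range is refused whole. The fingers move at their own pace and stop on an object; FORCE is the grip in N (left out, the last holds). Time passes only in rows, so rows that do not move let the fingers close. It gives the time, the measured TCP pose, the force, the opening and the grip force at its end, in the units of the state.
- bot.get_state(): the state, without advancing time (a new reading comes with each control period).
- viewer.grab_frame(name): name is "scene" or "side" or "wrist"; returns a dict with "pixels" (420x560x3 uint8, red, green, blue), "z_map" (420x560 float32, m along the optical axis (not along the pixel's ray), 0 where there is no reading), "vertical_fov" (degrees; the focal length in pixels is half the picture's height over the tangent of half this angle, whatever the lens; pixels are square), "cx", "cy" (the principal point, pixels), "eye" and "orientation" of the camera in the world. Camera axes: x right, y down, z forward; pixel columns grow to the right and rows downward; lengths in m; the calibration is good to about 2 mm. The wrist camera is an equidistant fisheye: a pixel r from the principal point sees the ray r / f radians off the axis. A picture is of the moment at which its call begins.
- bot.sign_off(): hands the job in; it is judged then, once.
The state is a dict: "t": time; "qpos": joint angles; "qvel": joint speeds; "effort": joint torques, N m; "tcp_pos": TCP position; "tcp_rot": TCP orientation; "force": force on the tool from outside, world axes, zero at the start; "ft_torque": the same for the moment, N m; "grip_width": finger opening in m; "grasp_force": force on a finger pad.
Only numpy, scipy, OpenCV 4.12 (cv2) and the standard library are available. Lean on these libraries where they do the work, as an engineer would, in place of code of your own. Each camera call takes 0.05 s, during which the arm holds its last target. There are 200 camera calls.

## Working session

There is one attempt and no reset: what is moved stays moved. The work goes in short steps, Python scripts to look and compute and a shell command to move; the robot and the scene stay as the last step left them, time stands still between calls to the robot, and variables do not carry over. Pictures are saved under pics/ and viewed, at most 14 in all, crops included, and the job is handed in when it is done.

```bash
mkdir -p pics; ls
cat > h.py <<'E'
import numpy as np, cv2, math
from rig import bot, viewer
def grab(n, save=None):
    f=viewer.grab_frame(n)
    if save: cv2.imwrite('pics/'+save, cv2.cvtColor(f['pixels'],cv2.COLOR_RGB2BGR))
    return f
E
python3 - <<'E'
from h import *
print(bot.get_state(), bot.grip_point_offset)
ims=[]
for n in ("scene","side","wrist"):
    f=grab(n,n+'0.png'); np.savez(n+'0.npz',**f)
    print(n,f['vertical_fov'],f['cx'],f['cy'],np.round(f['eye'],3).tolist(),np.round(f['orientation'],3).tolist())
E
```

```text
pics
{'t': 0.0, 'qpos': array([-8.36406429e+00,  1.96370225e+01,  8.73781880e+01, -1.31514775e-03,
        7.30749873e+01, -8.36475408e+00]), 'qvel': array([-0.00736005, -0.06948841,  0.01929355,  0.06763529,  0.02020749,
       -0.03162512]), 'effort': array([ 5.72253757e-04, -4.33677435e+01, -2.46005630e+01, -7.37992127e-05,
        7.83137977e-03, -1.18290802e-05]), 'tcp_pos': array([5.24589040e-01, 8.59802439e-05, 2.30614823e-01]), 'tcp_rot': array([[-1.85768670e-05,  9.99998782e-01, -1.56069803e-03],
       [ 9.99999978e-01,  1.89003727e-05,  2.07268184e-04],
       [ 2.07297429e-04, -1.56069415e-03, -9.99998761e-01]]), 'force': array([-0.08919528, -0.16993693,  0.29969352]), 'ft_torque': array([ 0.00331958, -0.03307402, -0.03481737]), 'grasp_force': 0.0, 'grip_width': 0.08538229088454705} 0.0187
scene 43.8848361246367 282.94615172712076 213.28518316500023 [0.13, 0.832, 0.781] [[-0.911, -0.236, 0.34], [-0.413, 0.555, -0.722], [-0.019, -0.798, -0.603]]
side 54.05992301852005 274.424529756126 201.81358250990527 [0.485, -0.937, 0.771] [[0.999, -0.012, 0.041], [-0.041, -0.581, 0.813], [0.014, -0.814, -0.581]]
wrist 65.70646984690485 283.36629382147646 210.42266512057213 [0.525, 0.077, 0.372] [[1.0, 0.001, -0.001], [0.0, -0.954, -0.3], [-0.001, 0.3, -0.954]]
```

Run:
```python
import cv2,numpy as np
a=[cv2.imread(f'pics/{n}0.png') for n in('scene','side')]
cv2.imwrite('pics/both.png',cv2.resize(np.hstack(a),(800,300)))
```

```text
(no output)
```

View pics/scene0.png

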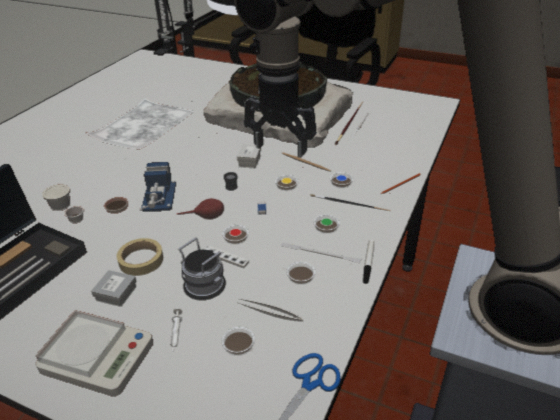

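View pics/side0.png

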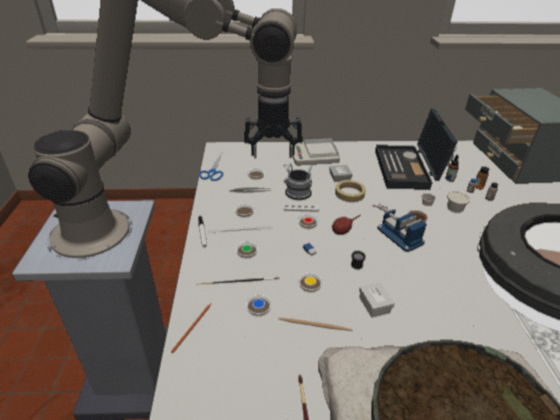

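View pics/wrist0.png

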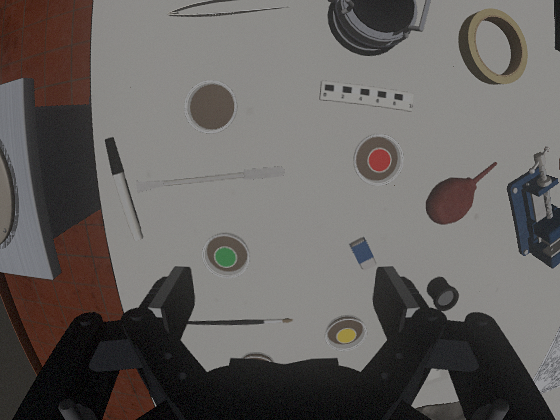

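Scene view: yellow (287,182), blue (341,180), red (235,233), green (326,224), plain (301,273) and (238,341), dispenser around (203,270). Side view: yellow (310,283), blue (259,305), red (308,221), green (247,249), dispenser (298,182). The wrist view shows green (225,256), red (379,160), yellow (346,336), and the dispenser at top right.

```bash
cat >> h.py <<'E'
def rays(f,uv,fish=False):
    uv=np.atleast_2d(np.array(uv,float)); F=210/math.tan(math.radians(f['vertical_fov'])/2)
    d=(uv-[f['cx'],f['cy']])/F
    if fish:
        r=np.linalg.norm(d,axis=1,keepdims=True)+1e-12
        v=np.hstack([d/r*np.sin(r),np.cos(r)])
    else: v=np.hstack([d,np.ones((len(d),1))])
    return v@np.array(f['orientation']).T
def onplane(f,uv,z,fish=False):
    v=rays(f,uv,fish); e=np.array(f['eye']); return e+v*((z-e[2])/v[:,2:])
HUE={'yellow':(22,34),'red':None,'blue':(105,128),'green':(45,85)}
def dots(f,z=0.015,fish=False,amin=20):
    h=cv2.cvtColor(f['pixels'],cv2.COLOR_RGB2HSV); H,S,V=cv2.split(h); out={}
    for c,r in HUE.items():
        m=((H<6)|(H>174)) if r is None else ((H>=r[0])&(H<=r[1]))
        m=(m&(S>140)&(V>70)).astype(np.uint8)
        n,_,st,ce=cv2.connectedComponentsWithStats(m)
        out[c]=[(ce[i].round(1).tolist(),int(st[i,4]),onplane(f,ce[i],z,fish)[0].round(4).tolist()) for i in range(1,n) if st[i,4]>=amin]
    return out
def cloud(f,fish=False):
    z=np.array(f['z_map']); v,u=np.mgrid[0:420,0:560]; uv=np.c_[u.ravel(),v.ravel()]
    d=rays(f,uv,fish); R=np.array(f['orientation']); 
    d=d/(d@R[:,2:3]); P=np.array(f['eye'])+d*z.reshape(-1,1)
    P[z.ravel()==0]=np.nan; return P,uv
E
python3 - <<'E'
from h import *
for n in ('scene','side','wrist'):
    f=dict(np.load(n+'0.npz')); 
    for c,l in dots(f,fish=n=='wrist').items():
        print(n,c,[x for x in l if 0.25<x[2][0]<0.85 and abs(x[2][1])<0.5])
    P,uv=cloud(f,n=='wrist')
    e=onplane(f,{'scene':(203,265),'side':(298,182),'wrist':(372,20)}[n],0.06,n=='wrist')[0]; print(e)
    k=(np.hypot(P[:,0]-e[0],P[:,1]-e[1])<.07)
    for a,b in((.004,.02),(.055,.069),(.069,.076),(.078,.092),(.092,.102)):
        q=P[k&(P[:,2]>a)&(P[:,2]<b)]
        if len(q)>2: print(a,len(q),q.mean(0).round(4),q.min(0).round(3),q.max(0).round(3))
a=cv2.imread('pics/scene0.png')[225:310,150:260];b=cv2.imread('pics/side0.png')[150:215,250:350]
cv2.imwrite('pics/disp.png',np.hstack([cv2.resize(a,(400,300),interpolation=2),cv2.resize(b,(400,300),interpolation=2)]))
E
```

```text
scene yellow [([286.5, 180.3], 31, [0.6136, -0.2216, 0.015])]
scene red [([235.1, 231.8], 46, [0.6354, 0.0238, 0.015]), ([131.7, 345.0], 24, [0.6526, 0.3893, 0.015])]
scene blue [([341.5, 177.5], 28, [0.4837, -0.2906, 0.015]), ([315.9, 374.4], 589, [0.319, 0.313, 0.015])]
scene green [([326.4, 221.4], 29, [0.4536, -0.0962, 0.015])]
[0.61470306 0.19137714 0.06      ]
0.004 399 [0.6104 0.2058 0.0099] [0.575 0.136 0.004] [0.662 0.236 0.02 ]
0.055 226 [0.6089 0.2107 0.062 ] [0.579 0.162 0.055] [0.661 0.231 0.069]
0.069 512 [0.6211 0.1921 0.072 ] [0.581 0.158 0.069] [0.656 0.223 0.075]
0.078 51 [0.6273 0.1891 0.0851] [0.582 0.159 0.078] [0.66  0.222 0.092]
0.092 118 [0.6208 0.1917 0.097 ] [0.579 0.158 0.093] [0.662 0.224 0.102]
side yellow [([310.0, 280.2], 56, [0.6139, -0.2187, 0.015])]
side red [([307.9, 219.6], 25, [0.6349, 0.0269, 0.015]), ([341.4, 224.8], 122, [0.7309, -0.0004, 0.015])]
side blue [([307.0, 246.7], 24, [0.6195, -0.0937, 0.015]), ([258.2, 303.1], 54, [0.4839, -0.2882, 0.015])]
side green [([246.4, 247.8], 28, [0.4536, -0.094, 0.015])]
[0.61520653 0.16420118 0.06      ]
[... 212 characters left out ...]
0.076]
0.078 22 [0.6139 0.1905 0.085 ] [0.583 0.159 0.078] [0.657 0.225 0.092]
0.092 32 [0.6171 0.1889 0.0985] [0.58  0.155 0.093] [0.658 0.224 0.102]
wrist yellow [([346.0, 335.2], 163, [0.6123, -0.2197, 0.015])]
wrist red [([379.1, 159.8], 343, [0.6329, 0.025, 0.015])]
wrist blue []
wrist green []
[0.60971019 0.17172478 0.06      ]
0.004 916 [0.6053 0.151  0.0071] [0.573 0.102 0.004] [0.65  0.209 0.019]
0.055 616 [0.6135 0.1664 0.0621] [0.578 0.15  0.055] [0.658 0.2   0.069]
0.069 1638 [0.6191 0.1767 0.0709] [0.582 0.158 0.069] [0.65  0.196 0.075]
0.078 78 [0.6174 0.1674 0.0854] [0.579 0.158 0.078] [0.643 0.18  0.092]
0.092 197 [0.6423 0.1722 0.0964] [0.577 0.156 0.092] [0.656 0.189 0.099]
```

View pics/disp.png

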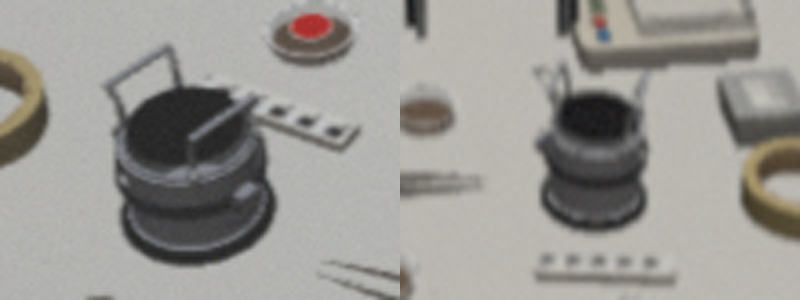

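The crop shows two hoops on opposite sides of the can, turned relative to the world axes. I'll fit the hoops' top bars to get the can's centre and yaw.

Run:
```python
from h import *
for n in ('scene','side','wrist'):
    f=dict(np.load(n+'0.npz')); P,uv=cloud(f,n=='wrist')
    k=(np.hypot(P[:,0]-.618,P[:,1]-.19)<.06)&(P[:,2]>.0925)&(P[:,2]<.104)
    q=P[k][:,:2].astype(np.float32)
    _,l,c=cv2.kmeans(q,2,None,(3,50,1e-6),5,0)
    l=l.ravel()
    for i in(0,1):
        vx,vy,_,_=cv2.fitLine(q[l==i],cv2.DIST_HUBER,0,.01,.01).ravel(); print(n,(l==i).sum(),c[i].round(4),'bar dir',round(math.degrees(math.atan2(vy,vx))%180,1),((q[l==i].min(0)+q[l==i].max(0))/2).round(4), q[l==i].min(0).round(3),q[l==i].max(0).round(3))
    d=c[1]-c[0]; print('mid',c.mean(0).round(4),'axis',round(math.degrees(math.atan2(d[1],d[0]))%180,1),'sep',np.linalg.norm(d).round(4), 'rect',cv2.minAreaRect(q))
    k=(np.hypot(P[:,0]-.618,P[:,1]-.19)<.035)&(abs(P[:,2]-.072)<.0015)
    print('plat',cv2.minEnclosingCircle(P[k][:,:2].astype(np.float32)))
```

```text
scene 58 [0.5867 0.2017] bar dir 74.1 [0.5872 0.2001] [0.579 0.176] [0.595 0.224]
scene 61 [0.6537 0.1823] bar dir 74.5 [0.6536 0.181 ] [0.645 0.158] [0.662 0.204]
mid [0.6202 0.192 ] axis 163.8 sep 0.0698 rect ((0.6202216148376465, 0.19105961918830872), (0.04964330047369003, 0.07682810723781586), 74.2636489868164)
plat ((0.6178491115570068, 0.19065789878368378), 0.03456207737326622)
side 15 [0.6514 0.1759] bar dir 72.5 [0.6498 0.1773] [0.641 0.155] [0.658 0.2  ]
side 17 [0.5869 0.2003] bar dir 73.5 [0.5877 0.2   ] [0.58  0.176] [0.596 0.224]
mid [0.6191 0.1881] axis 159.3 sep 0.069 rect ((0.6189942955970764, 0.19041579961776733), (0.05131585896015167, 0.07503863424062729), 72.89554595947266)
plat ((0.6181416511535645, 0.1902017593383789), 0.0346665121614933)
wrist 178 [0.6486 0.1718] bar dir 72.3 [0.6488 0.1726] [0.641 0.156] [0.656 0.189]
wrist 17 [0.579 0.177] bar dir 21.0 [0.5789 0.1772] [0.577 0.175] [0.581 0.179]
mid [0.6138 0.1744] axis 175.7 sep 0.0698 rect ((0.6184495091438293, 0.16824141144752502), (0.08056172728538513, 0.031248481944203377), 7.785255432128906)
plat ((0.6186630725860596, 0.18723061680793762), 0.031799882650375366)
```

Run:
```python
from h import *
f=dict(np.load('side0.npz'))
for n,p in dict(brush=[(199,282),(278,279)],stick=[(278,320),(352,328)],glassrod=[(207,233),(272,229)],eraser=[(304,245),(315,254)],eyep=[(352,262),(365,262)],bulb=[(334,228),(360,216)],ruler=[(284,208),(320,209)],pen=[(170,345),(210,305)]).items(): print(n,onplane(f,p,0.003).round(3)[:,:2].tolist())
```

```text
brush [[0.336, -0.206], [0.535, -0.201]]
stick [[0.529, -0.329], [0.695, -0.356]]
glassrod [[0.338, -0.014], [0.527, -0.0]]
eraser [[0.614, -0.073], [0.64, -0.111]]
eyep [[0.736, -0.144], [0.771, -0.145]]
bulb [[0.71, 0.0], [0.8, 0.056]]
ruler [[0.568, 0.103], [0.681, 0.095]]
pen [[0.294, -0.388], [0.37, -0.28]]
```

```bash
cat >> h.py <<'E'
def go(x,y,z):
    s=bot.get_state(); R=s['tcp_rot']; d=R.T@(np.array([x,y,z])-s['tcp_pos'])*100
    print('need cm',d.round(2).tolist(),'yaw',round(math.degrees(math.atan2(R[1,1],R[0,1])),2),'tcp',s['tcp_pos'].round(4).tolist(),'t',round(s['t'],2),'F',s['force'].round(1).tolist(),'w',round(s['grip_width'],4),'g',round(float(s['grasp_force']),1))
D=(.6190,.1905)
E
python3 -m inch '[[0,0,0,-0.15,1],[0,0,0,-0.15,1],[0,0,0,-0.15,1],[0,0,0,-0.15,1],[0,0,0,-0.15,1],[0,0,0,-0.15,1],[0,0,0,-0.15,1],[0,0,0,-0.15,1],[0,0,0,-0.086,1],[0,0,0,0,1]]' 40
python3 -c "
from h import *
go(.6135,-.220,.12)"
```

```text
t: 1.15
tcp_pos: [0.5249, 0.0001, 0.2311]
tcp_rot: [[-0.96, 0.28, -0.0], [0.28, 0.96, 0.0], [0.0, -0.0, -1.0]]
force: [-0.1, -0.3, -1.1]
grip_width: 0.0857
grasp_force: 0.0
need cm [-14.68, -18.64, 11.1] yaw 73.72 tcp [0.5249, 0.0001, 0.2311] t 1.15 F [-0.1, -0.3, -1.1] w 0.0857 g 0.0
```

```bash
python3 -m inch '[[-2.45,-3.1,1.85,0,1],[-2.45,-3.1,1.85,0,1],[-2.45,-3.1,1.85,0,1],[-2.45,-3.1,1.85,0,1],[-2.45,-3.1,1.85,0,1],[-2.45,-3.1,1.85,0,1],[0,0,0,0,1],[0,0,0,0,1]]' >/dev/null
python3 -c "
from h import *
go(.6135,-.220,.02)
f=grab('wrist','w1.png'); print(dots(f,fish=True))"
```

```text
need cm [-0.04, 0.02, 9.9] yaw 73.48 tcp [0.6132, -0.2202, 0.119] t 1.95 F [0.2, 0.4, 0.1] w 0.0853 g 0.0
{'yellow': [([282.7, 200.4], 110, [0.6051, -0.2183, 0.015]), ([274.1, 215.7], 75, [0.6153, -0.2284, 0.015]), ([289.4, 211.9], 91, [0.6157, -0.2159, 0.015])], 'red': [([534.9, 159.6], 352, [0.6327, 0.0238, 0.015])], 'blue': [([151.1, 81.7], 702, [0.4829, -0.2892, 0.015])], 'green': []}
```

View pics/w1.png

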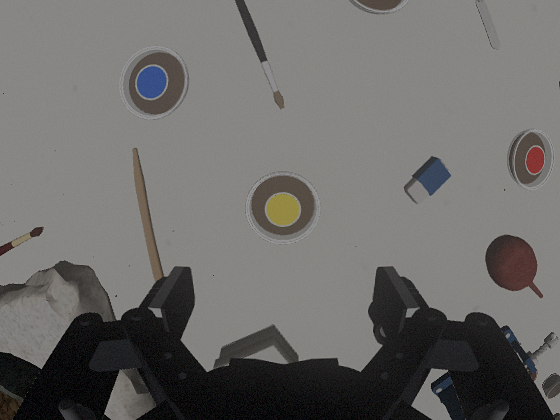

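Wrist view: the yellow dish is centred at (283,209), with the pads at left and right clear of the pencil. Descending.

```bash
sed -i "s/(S>140)/(S>110)/" h.py
python3 -m inch '[[-0.02,0,4,0,0.95],[0,0,3.5,0,0.95],[0,0,2.5,0,0.95],[0,0,1,0,0.95],[0,0,0.5,0,0.95],[0,0,0,0,0.95],[0,0,0,0,0.95]]' | grep -E 'pos|force|width'
python3 -c "
from h import *
go(.613,-.220,-.004)
f=grab('side'); cv2.imwrite('pics/s1.png',cv2.resize(cv2.cvtColor(f['pixels'],cv2.COLOR_RGB2BGR)[210:340,220:400],(720,520),interpolation=2))"
```

```text
tcp_pos: [0.6151, -0.22, 0.0071]
force: [0.2, 0.1, -0.0]
grip_width: 0.0813
grasp_force: 0.0
need cm [0.2, -0.05, 1.11] yaw 73.69 tcp [0.6151, -0.22, 0.0071] t 2.7 F [0.2, 0.1, -0.0] w 0.0813 g 0.0
```

View pics/s1.png

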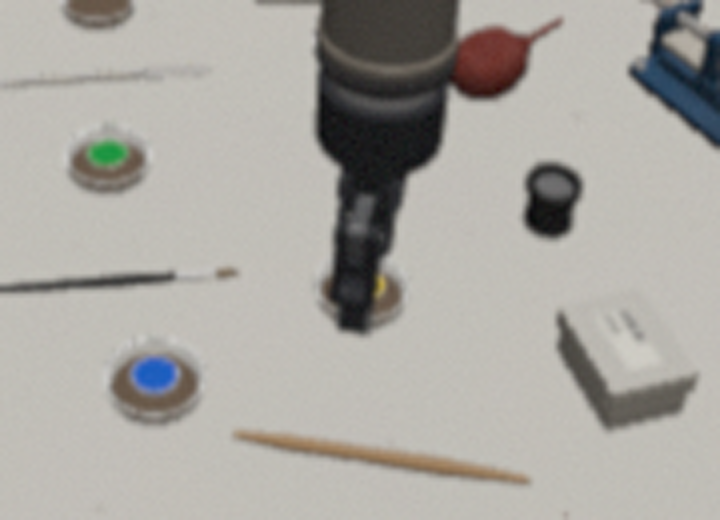

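The fingers straddle the yellow dish. I'll go down a little more and close.

```bash
python3 -m inch '[[0.1,0,0.4,0,0.95],[0,0,0.4,0,0.95],[0,0,0,0,0.95],[0,0,0,0,0.6],[0,0,0,0,0.6],[0,0,0,0,0.6],[0,0,0,0,0.6],[0,0,0,0,0.6],[0,0,0,0,0.6]]' 30 | grep -E 'pos|force|width'
python3 -c "
from h import *
go(.613,-.220,.12)"
```

```text
tcp_pos: [0.6132, -0.2196, -0.0022]
force: [-1.8, 0.9, 4.8]
grip_width: 0.0581
grasp_force: 32.0
need cm [0.0, -0.04, -12.22] yaw 73.68 tcp [0.6132, -0.2196, -0.0022] t 3.65 F [-1.8, 0.9, 4.8] w 0.0581 g 32.0
```

```bash
python3 -m inch '[[0,0,-1,0,0.6],[0,0,-2,0,0.6],[0,0,-4,0,0.6],[0,0,-4,0,0.6],[0,0,-4,0,0.6],[0,0,-2,0,0.6],[0,0,0,0,0.6],[0,0,0,0,0.6]]' | grep -E 'pos|force|width'
python3 -c "
from h import *
go(*D,.17)
f=grab('wrist','w2.png'); np.savez('w2.npz',**f); print(dots(f,fish=True,z=bot.get_state()['tcp_pos'][2]+.016))"
```

```text
tcp_pos: [0.6128, -0.2194, 0.1668]
force: [-0.3, 0.1, -1.4]
grip_width: 0.0576
grasp_force: 32.5
need cm [10.92, 39.51, -0.31] yaw 73.68 tcp [0.6128, -0.2194, 0.1668] t 4.45 F [-0.3, 0.1, -1.4] w 0.0576 g 32.5
{'yellow': [([283.3, 288.7], 2182, [0.6126, -0.2193, 0.1817])], 'red': [([506.4, 153.1], 309, [0.5794, -0.102, 0.1817])], 'blue': [([170.5, 85.5], 526, [0.5147, -0.2372, 0.1817])], 'green': [([364.6, 3.8], 196, [0.5044, -0.1543, 0.1817])]}
```

View pics/w2.png

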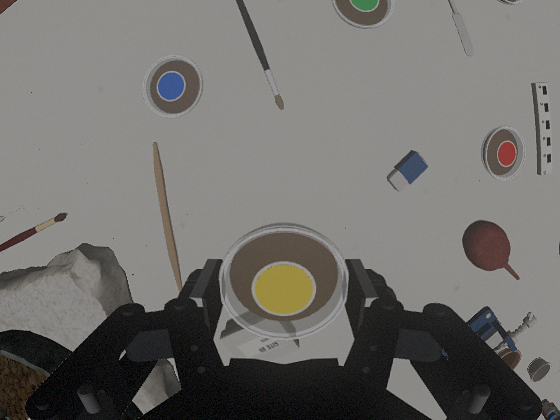

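The yellow dish is held level and centred between the pads, dot at (283,289). Moving to a viewing pose beside the dispenser.

```bash
python3 -m inch '[[0,2,0,0,0.6],[0,4,0,0,0.6],[0,4,0,0,0.6],[0,4,0,0,0.6],[0,4,0,0,0.6],[0,4,0,0,0.6],[0,4,0,0,0.6],[0,4,0,0,0.6],[0,4,0,0,0.6],[0,4,0,0,0.6],[0,1.5,0,0,0.6],[0,0,0,0,0.6],[0,0,0,0,0.6],[0,0,0,0,0.6]]' | grep -E 'pos|force|width'
python3 - <<'E'
from h import *
go(*D,.17)
f=grab('wrist','w3.png'); np.savez('w3.npz',**f)
P,uv=cloud(f,True)
k=(np.hypot(P[:,0]-.618,P[:,1]-.19)<.06)&(P[:,2]>.0925)&(P[:,2]<.104)
q=P[k][:,:2].astype(np.float32); _,l,c=cv2.kmeans(q,2,None,(3,50,1e-6),5,0); l=l.ravel()
for i in(0,1):
    vx,vy,_,_=cv2.fitLine(q[l==i],cv2.DIST_HUBER,0,.01,.01).ravel(); print((l==i).sum(),c[i],math.degrees(math.atan2(vy,vx))%180)
print(c.mean(0),cv2.minAreaRect(q))
k=(np.hypot(P[:,0]-.618,P[:,1]-.19)<.035)&(abs(P[:,2]-.072)<.0025)
print('plat',k.sum(),cv2.minEnclosingCircle(P[k][:,:2].astype(np.float32)),P[k].mean(0),np.median(P[k][:,2]))
E
```

```text
tcp_pos: [0.7237, 0.1578, 0.1664]
force: [-0.0, 0.9, -1.0]
grip_width: 0.0577
grasp_force: 32.5
need cm [10.97, 0.18, -0.35] yaw 73.59 tcp [0.7237, 0.1578, 0.1664] t 5.9 F [-0.0, 0.9, -1.0] w 0.0577 g 32.5
550 [0.585452   0.19979383] 73.3941323497711
594 [0.65185267 0.1802949 ] 73.11227030637535
[0.61865234 0.19004437] ((0.6185019016265869, 0.19004859030246735), (0.05001841112971306, 0.07444028556346893), 73.47146606445312)
plat 5914 ((0.6185768246650696, 0.19013145565986633), 0.03465145081281662) [0.61873156 0.19012664 0.07101256] 0.0709960236885227
```

View pics/w3.png

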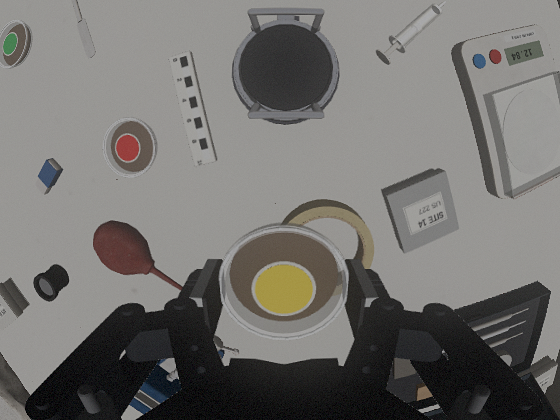

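The dispenser is clearly seen at (286,67), hoops top and bottom, and the yaw matches. Moving over it.

```bash
sed -i 's/^D=.*/D=(.6186,.1901)/' h.py
python3 -m inch '[[3,0.1,0,0,0.6],[4,0.05,0,0,0.6],[3,0,0,0,0.6],[1,0,0,0,0.6],[0,0,1.5,0,0.6],[0,0,1.5,0,0.6],[0,0,1,0,0.6],[0,0,0,0,0.6],[0,0,0,0,0.6]]' | grep -E 'pos|force|width'
python3 -c "
from h import *
go(*D,.070)
f=grab('scene'); cv2.imwrite('pics/s2.png',cv2.resize(cv2.cvtColor(f['pixels'],cv2.COLOR_RGB2BGR)[180:310,120:280],(640,520),interpolation=2))"
```

```text
tcp_pos: [0.6195, 0.1914, 0.1276]
force: [-0.4, -0.4, -1.2]
grip_width: 0.0581
grasp_force: 32.5
need cm [0.05, -0.14, 5.76] yaw 73.63 tcp [0.6195, 0.1914, 0.1276] t 6.85 F [-0.4, -0.4, -1.2] w 0.0581 g 32.5
```

```bash
python3 -m inch '[[0.05,-0.13,1.5,0,0.6],[0,0,1,0,0.6],[0,0,0.8,0,0.6],[0,0,0.5,0,0.6],[0,0,0,0,0.6],[0,0,0,0,0.6]]' | grep -E 'pos|force|width'
python3 -c "
from h import *
go(*D,.070)"
```

```text
tcp_pos: [0.6183, 0.1908, 0.0896]
force: [1.0, -0.2, -0.7]
grip_width: 0.0581
grasp_force: 32.5
need cm [-0.05, -0.06, 1.96] yaw 73.69 tcp [0.6183, 0.1908, 0.0896] t 7.5 F [1.0, -0.2, -0.7] w 0.0581 g 32.5
```

```bash
python3 -m inch '[[-0.03,-0.05,0.5,0,0.6],[0,0,0.5,0,0.6],[0,0,0.4,0,0.6],[0,0,0.3,0,0.6],[0,0,0.2,0,0.6],[0,0,0,0,0.6],[0,0,0,0,0.6]]' | grep -E 'pos|force|width'
python3 -c "
from h import *
go(*D,.070)
f=grab('scene'); cv2.imwrite('pics/s2.png',cv2.resize(cv2.cvtColor(f['pixels'],cv2.COLOR_RGB2BGR)[180:310,120:280],(640,520),interpolation=2))
"
```

```text
tcp_pos: [0.6183, 0.1902, 0.0704]
force: [0.1, -0.1, -0.2]
grip_width: 0.0579
grasp_force: 32.5
need cm [-0.03, -0.0, 0.04] yaw 73.68 tcp [0.6183, 0.1902, 0.0704] t 8.2 F [0.1, -0.1, -0.2] w 0.0579 g 32.5
```

View pics/s2.png

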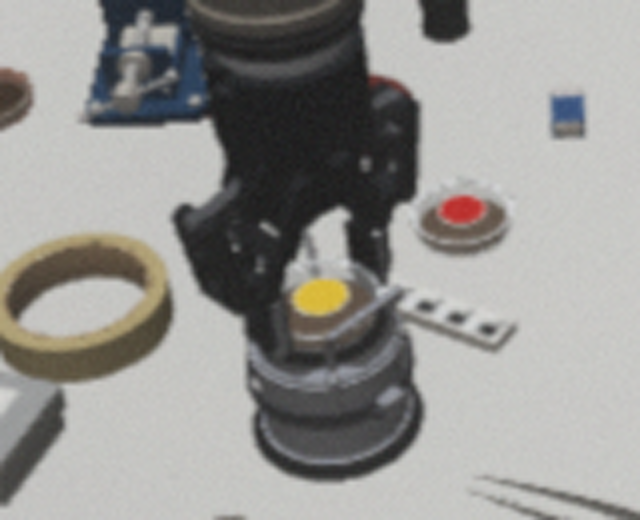

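The yellow dish sits between the hoops with no side force. Lowering 2 mm and releasing.

```bash
python3 -m inch '[[0,0,0.2,0,0.6],[0,0,0,0,0.6],[0,0,0,0,0.7],[0,0,0,0,0.74],[0,0,0,0,0.78],[0,0,0,0,0.82],[0,0,0,0,0.86],[0,0,0,0,0.9],[0,0,0,0,0.9],[0,0,-1,0,0.9],[0,0,-3,0,0.9],[0,0,-4,0,0.9],[0,0,-3,0,0.9],[0,0,0,0,0.9]]' | grep -E 'pos|force|width'
python3 - <<'E'
from h import *
go(.6335,.0245,.10)
f=grab('scene'); print(dots(f,z=.074)['yellow'])
f=grab('wrist','w4.png'); print(dots(f,fish=True))
cv2.imwrite('pics/w4.png',cv2.cvtColor(f['pixels'],cv2.COLOR_RGB2BGR)[150:420,130:430])
E
```

```text
tcp_pos: [0.6207, 0.1907, 0.1848]
force: [0.9, -0.5, -0.4]
grip_width: 0.0769
grasp_force: 0.0
need cm [-5.81, -15.64, 8.46] yaw 73.69 tcp [0.6207, 0.1907, 0.1848] t 9.65 F [0.9, -0.5, -0.4] w 0.0769 g 0.0
[([200.5, 258.0], 83, [0.6209, 0.188, 0.074])]
{'yellow': [([282.2, 206.2], 768, [0.6352, 0.1852, 0.015])], 'red': [([479.8, 160.3], 113, [0.6449, 0.4061, 0.015]), ([142.9, 243.6], 332, [0.633, 0.0257, 0.015]), ([127.1, 313.3], 63, [0.7152, -0.0427, 0.015])], 'blue': [([463.6, 167.3], 103, [0.6474, 0.3836, 0.015]), ([68.3, 255.8], 167, [0.6212, -0.0881, 0.015]), ([158.6, 399.9], 39, [0.8793, -0.0849, 0.015])], 'green': [([17.1, 130.8], 199, [0.4525, -0.0949, 0.015])]}
```

View pics/w4.png

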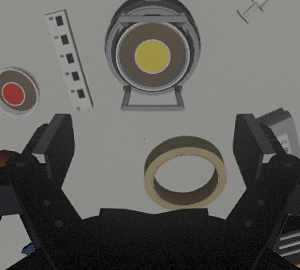

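Yellow is seated flat in the dispenser, centred between the hoops. Now red.

```bash
python3 -m inch '[[-1.45,-3.9,0,0,0.9],[-1.45,-3.9,0,0,0.9],[-1.45,-3.9,1,0,0.9],[-1.45,-3.88,2,0,0.9],[0,0,4,0,0.9],[0,0,1.3,0,0.9],[0,0,0,0,0.9],[0,0,0,0,0.9]]' | grep -E 'pos|force|width'
python3 - <<'E'
from h import *
f=grab('wrist'); print(dots(f,fish=True)['red'])
go(.633,.0248,.0)
E
```

```text
tcp_pos: [0.6305, 0.0253, 0.0959]
force: [0.4, 0.5, -0.1]
grip_width: 0.0767
grasp_force: 0.0
[([283.9, 222.7], 908, [0.6328, 0.0251, 0.015]), ([263.4, 349.0], 1160, [0.7432, -0.026, 0.015])]
need cm [-0.19, -0.0, 9.67] yaw 73.77 tcp [0.631, 0.0254, 0.0967] t 10.6 F [-0.0, 0.2, 1.3] w 0.0771 g 0.0
```

```bash
python3 -m inch '[[-0.15,0,3,0,0.9],[0,0,3,0,0.9],[0,0,2,0,0.9],[0,0,1,0,0.9],[0,0,0.6,0,0.9],[0,0,0,0,0.9],[0,0,0,0,0.9],[0,0,0,0,0.9]]' | grep -E 'force|width'
python3 - <<'E'
from h import *
go(.633,.0248,-.001)
E
```

```text
force: [-0.8, -0.6, 0.5]
grip_width: 0.077
grasp_force: 0.0
need cm [-0.04, 0.1, 0.16] yaw 73.69 tcp [0.6324, 0.0239, 0.0006] t 11.4 F [-0.8, -0.6, 0.5] w 0.077 g 0.0
```

```bash
python3 -m inch '[[-0.03,0.05,0.1,0,0.9],[0,0,0,0,0.6],[0,0,0,0,0.6],[0,0,0,0,0.6],[0,0,0,0,0.6],[0,0,0,0,0.6],[0,0,0,0,0.6]]' 30 | grep -E 'pos|force|width'
python3 -m inch '[[0,0,-1,0,0.6],[0,0,-2,0,0.6],[0,0,-4,0,0.6],[0,0,-4,0,0.6],[0,0,-3,0,0.6],[0,0,-1,0,0.6],[0,0,0,0,0.6],[0,0,0,0,0.6]]' | grep -E 'pos|force|width'
python3 - <<'E'
from h import *
go(*D,.15)
f=grab('wrist'); print(dots(f,fish=True,z=bot.get_state()['tcp_pos'][2]+.016)['red'])
E
```

```text
tcp_pos: [0.6322, 0.0244, -0.001]
force: [-1.3, 0.5, 6.0]
grip_width: 0.0579
grasp_force: 31.7
tcp_pos: [0.6311, 0.0244, 0.1467]
force: [-0.9, 0.1, -0.7]
grip_width: 0.0576
grasp_force: 32.5
need cm [5.86, 15.55, -0.32] yaw 73.68 tcp [0.6311, 0.0244, 0.1467] t 12.9 F [-0.9, 0.1, -0.7] w 0.0576 g 32.5
[([283.4, 289.9], 2120, [0.6313, 0.0245, 0.1621])]
```

```bash
python3 -m inch '[[1.4,3.8,0,0,0.6],[1.45,3.9,0,0,0.6],[1.45,3.9,0,0,0.6],[1.5,3.9,0,0,0.6],[0,0,0,0,0.6],[0,0,1.5,0,0.6],[0,0,1,0,0.6],[0,0,0.5,0,0.6],[0,0,0,0,0.6],[0,0,0,0,0.6]]' | grep -E 'force|width'
python3 - <<'E'
from h import *
go(*D,.074)
E
```

```text
force: [0.5, -0.1, -0.8]
grip_width: 0.058
grasp_force: 32.6
need cm [0.17, 0.07, 4.43] yaw 73.64 tcp [0.62, 0.1889, 0.1183] t 13.95 F [0.5, -0.1, -0.8] w 0.058 g 32.6
```

```bash
python3 -m inch '[[0.12,0.06,1.3,0,0.6],[0,0,0.7,0,0.6],[0,0,0.4,0,0.6],[0,0,0,0,0.6],[0,0,0,0,0.6]]' | grep -E 'force|width'
python3 - <<'E'
from h import *
go(*D,.074)
E
```

```text
force: [0.2, 0.6, -0.5]
grip_width: 0.058
grasp_force: 32.6
need cm [0.03, -0.03, 2.03] yaw 73.68 tcp [0.6189, 0.1903, 0.0943] t 14.45 F [0.2, 0.6, -0.5] w 0.058 g 32.6
```

```bash
python3 -m inch '[[0,-0.02,0.5,0,0.6],[0,0,0.5,0,0.6],[0,0,0.5,0,0.6],[0,0,0.3,0,0.6],[0,0,0.2,0,0.6],[0,0,0.1,0,0.6],[0,0,0,0,0.6],[0,0,0,0,0.6]]' | grep -E 'pos|force|width'
python3 -m inch '[[0,0,0,0,0.7],[0,0,0,0,0.74],[0,0,0,0,0.78],[0,0,0,0,0.82],[0,0,0,0,0.86],[0,0,0,0,0.9],[0,0,0,0,0.9],[0,0,-1,0,0.9],[0,0,-3,0,0.9],[0,0,-4,0,0.9],[0,0,-3,0,0.9],[0,0,0,0,0.9]]' | grep -E 'pos|force|width'
python3 - <<'E'
from h import *
f=grab('wrist','w5.png')
P,uv=cloud(f,True); k=np.hypot(P[:,0]-D[0],P[:,1]-D[1])<.024
print('top z',np.nanmedian(P[k][:,2]),np.nanmax(P[k][:,2]),np.nanmin(P[k][:,2]),dots(f,fish=True,z=.076)['red'])
go(.4829,-.2892,.10)
E
```

```text
tcp_pos: [0.6189, 0.1902, 0.0735]
force: [0.0, 0.2, -0.9]
grip_width: 0.0578
grasp_force: 32.6
tcp_pos: [0.6213, 0.1906, 0.1898]
force: [-0.2, -0.3, 0.3]
grip_width: 0.0764
grasp_force: 0.0
top z 0.27202705580636943 0.29162534858966865 0.07417854318236355 [([475.4, 156.9], 107, [0.6257, 0.3685, 0.076]), ([281.3, 204.2], 742, [0.62, 0.1898, 0.076]), ([128.2, 310.8], 130, [0.6854, 0.0045, 0.076])]
need cm [-0.26, -49.91, 8.55] yaw 73.69 tcp [0.6201, 0.1904, 0.1869] t 16.5 F [-0.6, -0.3, -0.2] w 0.0767 g 0.0
```

```bash
python3 -m inch '[[0,-2,0,0,0.9],[0,-4,0,0,0.9],[0,-4.5,0,0,0.9],[0,-4.5,0,0,0.9],[0,-4.5,0,0,0.9],[0,-4.5,0,0,0.9],[0,-4.5,0,0,0.9],[0,-4.5,0,0,0.9],[0,-4.5,0,0,0.9],[0,-4.5,1,0,0.9],[0,-4.5,2,0,0.9],[0,-2.5,3,0,0.9],[-0.2,-0.9,2.5,0,0.9],[0,0,0,0,0.9],[0,0,0,0,0.9],[0,0,0,0,0.9]]' | grep -E 'force|width'
python3 - <<'E'
from h import *
f=grab('wrist'); print(dots(f,fish=True)['blue'])
go(.4829,-.2892,.0)
E
```

```text
force: [0.8, -0.0, -0.5]
grip_width: 0.077
grasp_force: 0.0
[([282.8, 219.1], 889, [0.4821, -0.2895, 0.015])]
need cm [-0.12, 0.01, 9.98] yaw 73.76 tcp [0.4815, -0.2889, 0.0998] t 18.15 F [-0.4, -1.0, -0.1] w 0.077 g 0.0
```

```bash
python3 -m inch '[[-0.1,0,3,0,0.9],[0,0,3,0,0.9],[0,0,2.2,0,0.9],[0,0,1,0,0.9],[0,0,0.7,0,0.9],[0,0,0,0,0.9],[0,0,0,0,0.9],[0,0,0,0,0.9]]' | grep -E 'force|width'
python3 - <<'E'
from h import *
go(.4824,-.2893,-.001)
E
```

```text
force: [-0.2, 0.3, 0.4]
grip_width: 0.0772
grasp_force: 0.0
need cm [-0.0, 0.08, 0.15] yaw 73.69 tcp [0.4821, -0.2901, 0.0005] t 18.95 F [-0.2, 0.3, 0.4] w 0.0772 g 0.0
```

```bash
python3 -m inch '[[0,0.05,0.1,0,0.9],[0,0,0,0,0.6],[0,0,0,0,0.6],[0,0,0,0,0.6],[0,0,0,0,0.6],[0,0,0,0,0.6],[0,0,0,0,0.6]]' 30 | grep -E 'pos|force|width'
python3 -m inch '[[0,0,-1,0,0.6],[0,0,-2,0,0.6],[0,0,-4,0,0.6],[0,0,-4,0,0.6],[0,0,-3,0,0.6],[0,0,-1,0,0.6],[0,0,0,0,0.6],[0,0,0,0,0.6]]' | grep -E 'force|width'
python3 - <<'E'
from h import *
go(*D,.15)
f=grab('wrist'); print(dots(f,fish=True,z=bot.get_state()['tcp_pos'][2]+.016)['blue'])
E
```

```text
tcp_pos: [0.4818, -0.2893, -0.0009]
force: [-0.7, 1.2, 5.2]
grip_width: 0.0581
grasp_force: 30.9
force: [-0.2, 0.8, -0.7]
grip_width: 0.0579
grasp_force: 32.5
need cm [0.24, 49.81, -0.26] yaw 73.68 tcp [0.4809, -0.2886, 0.147] t 20.45 F [-0.2, 0.8, -0.7] w 0.0579 g 32.5
[([283.4, 289.9], 2112, [0.4811, -0.2885, 0.1625])]
```

```bash
python3 -m inch '[[0,2,0,0,0.6],[0,4,0,0,0.6],[0,4.5,0,0,0.6],[0,4.5,0,0,0.6],[0,4.5,0,0,0.6],[0,4.5,0,0,0.6],[0,4.5,0,0,0.6],[0,4.5,0,0,0.6],[0,4.5,0,0,0.6],[0,4.5,0,0,0.6],[0,4,0,0,0.6],[0.2,2.5,0,0,0.6],[0,1.3,0,0,0.6],[0,0,0,0,0.6],[0,0,1.5,0,0.6],[0,0,1,0,0.6],[0,0,0.5,0,0.6],[0,0,0,0,0.6],[0,0,0,0,0.6]]' | grep -E 'force|width'
python3 - <<'E'
from h import *
go(*D,.076)
E
```

```text
force: [-0.2, 0.6, -0.3]
grip_width: 0.0581
grasp_force: 32.5
need cm [0.16, 0.09, 4.26] yaw 73.64 tcp [0.6199, 0.1888, 0.1186] t 22.4 F [-0.2, 0.6, -0.3] w 0.0581 g 32.5
```

```bash
python3 -m inch '[[0.12,0.07,1.2,0,0.6],[0,0,0.6,0,0.6],[0,0,0.4,0,0.6],[0,0,0,0,0.6],[0,0,0,0,0.6]]' | grep -E 'force|width'
python3 - <<'E'
from h import *
go(*D,.076)
E
```

```text
force: [-0.3, -0.4, -0.0]
grip_width: 0.0584
grasp_force: 32.5
need cm [0.0, -0.03, 2.03] yaw 73.69 tcp [0.6187, 0.1904, 0.0963] t 22.9 F [-0.3, -0.4, -0.0] w 0.0584 g 32.5
```

```bash
python3 -m inch '[[0,-0.02,0.5,0,0.6],[0,0,0.5,0,0.6],[0,0,0.5,0,0.6],[0,0,0.3,0,0.6],[0,0,0.2,0,0.6],[0,0,0.1,0,0.6],[0,0,0,0,0.6],[0,0,0,0,0.6]]' | grep -E 'pos|force|width'
python3 -m inch '[[0,0,0,0,0.7],[0,0,0,0,0.74],[0,0,0,0,0.78],[0,0,0,0,0.82],[0,0,0,0,0.86],[0,0,0,0,0.9],[0,0,0,0,0.9],[0,0,-1,0,0.9],[0,0,-3,0,0.9],[0,0,-4,0,0.9],[0,0,-3,0,0.9],[0,0,0,0,0.9]]' | grep -E 'pos|force|width'
python3 - <<'E'
from h import *
f=grab('wrist','w6.png'); print(dots(f,fish=True,z=.078)['blue'])
print(dots(f,fish=True)['green'])
go(.4525,-.0949,.10)
E
```

```text
tcp_pos: [0.6187, 0.1902, 0.0755]
force: [-0.2, -0.1, -1.0]
grip_width: 0.0579
grasp_force: 32.5
tcp_pos: [0.6211, 0.1907, 0.1918]
force: [0.1, 0.9, 1.8]
grip_width: 0.0768
grasp_force: 0.0
[([458.1, 163.6], 100, [0.6272, 0.3491, 0.078]), ([281.3, 204.4], 738, [0.62, 0.1898, 0.078]), ([71.5, 250.8], 142, [0.6061, -0.0282, 0.078]), ([158.9, 395.2], 35, [0.8154, -0.0283, 0.078])]
[([21.3, 128.2], 194, [0.4524, -0.0945, 0.015])]
need cm [8.1, -32.11, 8.75] yaw 73.69 tcp [0.6199, 0.1904, 0.1889] t 24.95 F [-0.5, 0.2, -0.5] w 0.0771 g 0.0
```

```bash
python3 -m inch '[[0.6,-2.1,0,0,0.9],[1,-4,0,0,0.9],[1,-4,0,0,0.9],[1,-4,0,0,0.9],[1,-4,0,0,0.9],[1,-4,0,0,0.9],[1,-4,0,0,0.9],[1,-4,2,0,0.9],[0.5,-2,3,0,0.9],[0,0,3.5,0,0.9],[0,0,0,0,0.9],[0,0,0,0,0.9],[0,0,0,0,0.9]]' | grep -E 'force|width'
python3 - <<'E'
from h import *
f=grab('wrist'); print(dots(f,fish=True)['green'])
go(.4525,-.0947,.0)
E
```

```text
force: [0.3, 0.2, -0.8]
grip_width: 0.0767
grasp_force: 0.0
[([282.8, 216.9], 807, [0.4515, -0.0954, 0.015])]
need cm [-0.03, 0.05, 10.17] yaw 73.74 tcp [0.4518, -0.095, 0.1017] t 26.3 F [-0.2, 0.3, 0.7] w 0.0768 g 0.0
```

```bash
python3 -m inch '[[-0.02,0,3,0,0.9],[0,0,3,0,0.9],[0,0,2.4,0,0.9],[0,0,1,0,0.9],[0,0,0.7,0,0.9],[0,0,0,0,0.9],[0,0,0,0,0.9],[0,0,0,0,0.9]]' | grep -E 'force|width'
python3 - <<'E'
from h import *
go(.452,-.0950,-.001)
E
```

```text
force: [0.7, -0.1, 0.4]
grip_width: 0.0769
grasp_force: 0.0
need cm [-0.02, 0.05, 0.13] yaw 73.69 tcp [0.4516, -0.0954, 0.0003] t 27.1 F [0.7, -0.1, 0.4] w 0.0769 g 0.0
```

```bash
python3 -m inch '[[0,0.04,0.1,0,0.9],[0,0,0,0,0.6],[0,0,0,0,0.6],[0,0,0,0,0.6],[0,0,0,0,0.6],[0,0,0,0,0.6],[0,0,0,0,0.6]]' 30 | grep -E 'pos|force|width'
python3 -m inch '[[0,0,-1,0,0.6],[0,0,-2,0,0.6],[0,0,-4,0,0.6],[0,0,-4,0,0.6],[0,0,-3,0,0.6],[0,0,-1,0,0.6],[0,0,0,0,0.6],[0,0,0,0,0.6]]' | grep -E 'force|width'
python3 - <<'E'
from h import *
go(*D,.15)
f=grab('wrist'); print(dots(f,fish=True,z=bot.get_state()['tcp_pos'][2]+.016)['green'])
E
```

```text
tcp_pos: [0.4512, -0.0949, -0.001]
force: [-1.5, 0.8, 6.9]
grip_width: 0.0576
grasp_force: 30.4
force: [-1.0, -0.1, -0.8]
grip_width: 0.0577
grasp_force: 32.6
need cm [-8.16, 32.05, -0.28] yaw 73.68 tcp [0.4502, -0.0945, 0.1473] t 28.6 F [-1.0, -0.1, -0.8] w 0.0577 g 32.6
[([283.5, 290.2], 2078, [0.4505, -0.0945, 0.1629])]
```

```bash
python3 -m inch '[[-0.5,2,0,0,0.6],[-1,4,0,0,0.6],[-1.05,4,0,0,0.6],[-1.05,4,0,0,0.6],[-1.05,4,0,0,0.6],[-1.05,4,0,0,0.6],[-1.05,4,0,0,0.6],[-1,4,0,0,0.6],[-0.35,2,0,0,0.6],[0,0.1,0,0,0.6],[0,0,0,0,0.6],[0,0,1.5,0,0.6],[0,0,1,0,0.6],[0,0,0.3,0,0.6],[0,0,0,0,0.6],[0,0,0,0,0.6]]' | grep -E 'force|width'
python3 - <<'E'
from h import *
go(*D,.078)
E
```

```text
force: [-0.0, -0.3, 0.6]
grip_width: 0.0578
grasp_force: 32.6
need cm [0.05, -0.02, 4.28] yaw 73.66 tcp [0.6191, 0.1902, 0.1208] t 30.25 F [-0.0, -0.3, 0.6] w 0.0578 g 32.6
```

```bash
python3 -m inch '[[0.03,-0.02,1.2,0,0.6],[0,0,0.6,0,0.6],[0,0,0.4,0,0.6],[0,0,0,0,0.6],[0,0,0,0,0.6]]' | grep -E 'force|width'
python3 - <<'E'
from h import *
go(*D,.078)
E
```

```text
force: [0.6, 0.5, -1.0]
grip_width: 0.0578
grasp_force: 32.6
need cm [-0.01, -0.03, 2.03] yaw 73.69 tcp [0.6186, 0.1905, 0.0983] t 30.75 F [0.6, 0.5, -1.0] w 0.0578 g 32.6
```

```bash
python3 -m inch '[[0,-0.02,0.5,0,0.6],[0,0,0.5,0,0.6],[0,0,0.5,0,0.6],[0,0,0.3,0,0.6],[0,0,0.2,0,0.6],[0,0,0.1,0,0.6],[0,0,0,0,0.6],[0,0,0,0,0.6]]' | grep -E 'pos|force|width'
python3 -m inch '[[0,0,0,0,0.7],[0,0,0,0,0.74],[0,0,0,0,0.78],[0,0,0,0,0.82],[0,0,0,0,0.86],[0,0,0,0,0.9],[0,0,0,0,0.9],[0,0,-1,0,0.9],[0,0,-3,0,0.9],[0,0,-4,0,0.9],[-2,0,-3,0,0.9],[-4,0,0,0,0.9],[-4,0,0,0,0.9],[0,0,0,0,0.9],[0,0,0,0,0.9]]' | grep -E 'pos|force|width'
python3 - <<'E'
from h import *
f=grab('wrist','w7.png'); print(dots(f,fish=True,z=.080)['green'])
P,uv=cloud(f,True); k=(np.hypot(P[:,0]-D[0],P[:,1]-D[1])<.026)&(P[:,2]<.12)
q=P[k]; A=np.c_[q[:,:2]-q[:,:2].mean(0),np.ones(len(q))]; print('lid plane',np.linalg.lstsq(A,q[:,2],rcond=None)[0])
a=cv2.cvtColor(grab('scene')['pixels'],cv2.COLOR_RGB2BGR)[215:315,140:320]
cv2.imwrite('pics/end.png',np.vstack([cv2.imread('pics/w7.png')[0:250,100:460],cv2.resize(a,(360,200))]))
E
```

```text
tcp_pos: [0.6187, 0.1902, 0.0775]
force: [-0.4, 0.3, -0.5]
grip_width: 0.0578
grasp_force: 32.6
tcp_pos: [0.7147, 0.1616, 0.1867]
force: [-0.6, 0.0, -0.7]
grip_width: 0.0767
grasp_force: 0.0
[([284.0, 82.5], 823, [0.6195, 0.19, 0.08])]
lid plane [0.00071421 0.00034237 0.08169969]
```

View pics/end.png

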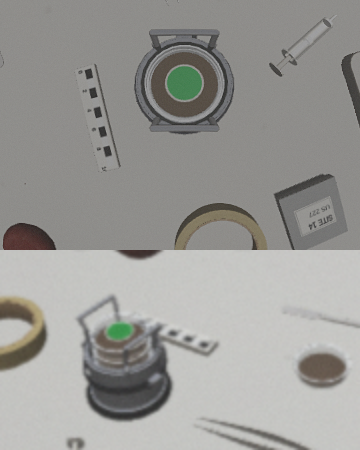

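Green is on top, level and centred between the hoops (lid plane at 82 mm). The plain dish is untouched and the robot is clear.

```bash
python3 -c "
from rig import bot
print(bot.sign_off())"
```

```text
the job is handed in; nothing more can be done
None
```

The four dotted dishes are stacked in the dispenser as asked (yellow, red, blue, then green on top); I never moved to or gripped the two plain dishes, and the job was handed in after about 33 s of robot time.

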